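# Take the filter out of the fume extractor and hold it up for inspection

## Robot

A 6-joint arm with a two-finger parallel gripper is mounted at the origin on a cart in front of the work surface, level with it; the furniture and walls round the work are solid. World frame = base frame: x ahead of the robot, y to its left, z up, the work surface at z = 0. Lengths are in m, angles in degrees, forces in N, time in s.
With the tool pointing down it reaches from about 0.375 to 0.9 m from the base axis. Payload 3.1 kg.
Tool frame: the origin (TCP) lies at the very end of the fingers, on their centre line; the grasp point (between the pads) lies 19 mm behind it; z points along the fingers, y is the line along which they close (so a half turn about z gives the same grasp; the last joint's range is limited). The gripper opens to 87 mm and grips with 3 to 60 N. Pads are 19 mm wide; open, the fingers measure 117 mm over their backs; the gripper's body (75 mm by 190 mm) begins 51 mm behind the grasp point.
Start: joints at [60.075, 30.224, 82.088, -0, 67.689, -10.227], TCP at [0.211, 0.588, 0.223] pointing down, gripper open.
Joint ranges: [-176.69, 176.69], [-43.24, 126.21], [12.49, 139.97], [-82, 262], [0, 151.66], [-163.58, 163.58]. Speed limits (degrees/s): [159.86, 159.86, 180, 180, 180, 180].

## Interface

Orientations are given as a 3x3 rotation matrix whose columns are the frame's x, y, z axes.
In Python, from rig import bot gives the robot as it stands.
- The arm moves only by the tool move_arm, never from a script. Its argument "increments" is a list of rows, each an object with "xyz": the shift along the tool's x, y, z in mm, a list of three; "roll": the turn about the tool's z in rad; "grip": the opening in per cent of the stroke, from 0 (shut) to 100 (fully open). A call has 1 to 5 rows; each row shifts and turns the commanded pose from where the row before left it, along the tool's axes as they then stand; what a row does not reach is not made up. A row lasts 1/12 s, in which the tool goes at most 41.7 mm and 7.16 degrees, less where a joint would pass 70% of its speed; a pose out of reach is approached as far as the arm can. A call is refused whole if a number of a shift passes 41.7 or a number of a turn 0.125, either way. A call with a gripper value outside its range is refused whole. The fingers move at their own pace and stop on an object; the grip force is fixed at half the most. Time passes only in rows, so rows that do not move let the fingers close. It gives the time, the measured TCP pose, the force, the opening and the grip force at its end, in the units of the state.
- bot.read_state(): the state, without advancing time (a new reading comes with each control period).
- bot.capture(name): name is "scene" or "top" or "wrist"; returns (picture, depth): 384x512x3 uint8, red, green, blue; 384x512 float32, m along the optical axis (not along the pixel's ray), 0 where there is no reading.
- bot.camera_model(name): a dict with "intrinsics" (3x3 intrinsics, pixels), "rvec" (rotation vector, rad) and "tvec" (3), from world to camera coordinates, as OpenCV has them; the wrist camera has in their place "tool_from_camera" (4x4, takes a point from camera to tool coordinates, whose origin is the TCP and whose axes are the flange's). Camera axes: x right, y down, z forward; pixel columns grow to the right and rows downward; lengths in m; the calibration is good to about 2 mm. The wrist camera is an equidistant fisheye: a pixel r from the principal point sees the ray r / f radians off the axis. A picture is of the moment at which its call begins: read the wrist's pose just before it. camera_model takes no time and is no camera call.
- bot.hand_in(): hands the job in; it is judged then, once.
Trained networks look in the newest picture that a camera, given by its name, has taken for a name from the list of things; names that differ only in an ending like _2 or _b are one class to them, and where a whole thing is asked for, a point or a joint stands for the part that bears it (a point fixed in the world has none). Each returns a list of dicts, best first, with "conf" (0 to 1); they miss things now and then, are a little off and sometimes report something else, mostly with a low value. They report only what shows in the picture. A call takes as long as a camera call.
- bot.spot_in(label, camera): "at" ([x, y, z] in m, in the coordinates of the camera as it stood for that picture, good to about 4 mm: the middle of the surface that is visible of it).
- bot.trace(label, camera): "mask" (384x512 bool, what is visible of it).
The state is a dict: "time_s": time; "joint_positions": joint angles; "qvel": joint speeds; "tau": joint torques, N m; "position": TCP position; "tcp_rot": TCP orientation; "force": force on the tool from outside, world axes, zero at the start; "moment": the same for the moment, N m; "opening": opening from 0.0 (shut) to 1.0 (fully open); "grasp_force": force on a finger pad.
Only numpy, scipy, OpenCV 4.12 (cv2) and the standard library are available. Lean on these libraries where they do the work, as an engineer would, in place of code of your own. Each camera call takes 0.05 s, during which the arm holds its last target. There are 200 camera calls.

## Task

The filter of the small bench fume extractor is due for a look. Lift the roll of black tape up off the knob of the extractor's top flap and lay it down flat on the mat clear of the extractor, without dropping it; then swing the flap all the way back until it rests open by itself, and draw the filter up out of its guides. Bring the filter well out past the extractor's edge over the mat, a hand's breadth above it, and let the program finish while the gripper still holds it there by its tab, steady and upright, touching nothing else, with its broad face turned square to the front edge of the bench; leave the flap open and the other things on the bench where they are.

Things in the scene. Friction and masses are not known exactly. Their poses are not given: they have to be found in the camera images.
- extractor: bench fume extractor, grey sheet-metal box fixed to the bench: 170 mm deep (x), 190 mm wide (y), 136 mm high; closed flap's top at 142 mm. Origin: centre of its underside; x from the louvred front to the back, z up. Walls 4 mm; under the flap one open chamber, in which the filter stands across y, its mid-plane at x = -15 mm; free space 60 mm before and 90 mm behind its tab
- flap (a joint): angle of the top flap, rad: 0 closed and level, grows as its front edge rises, stop at 1.92. A 6 mm plate, 0.22 kg, covering the whole top and overhanging the front by 7 mm. Light hinge: let go before about 1.5 it falls shut, after about 1.7 it falls back onto the stop
- flap_knob (a point): grip point of the flap's black knob, on its axis, 24 mm above the flap's top. The knob is an upright 16 mm cylinder rising 38 mm above the flap (steel foot plate 25 mm across, 4 mm high), midway across, 140 mm before the hinge line, 37 mm behind the front edge. Turns with the flap; closed: z up, x to the extractor's back
- tape_roll: roll of black tape, a ring 64 mm outside diameter, 40 mm inside, 18 mm high, 50 g, lying flat on the closed flap round its knob. Origin: centre of its underside; z along its axis (either side may lie down)
- filter: filter cassette, hidden under the flap: upright plate, white frame, dark pleats, both faces alike; 18 mm thick (x, the faces' normal), 174 mm wide (y), 100 mm high, about 0.22 kg. Origin: centre of its lower edge, 12 mm above the bench at the start; z up. Each side edge stands in an upright 22 mm guide channel, 100 mm tall, 2 mm play, so it comes out straight up
- filter_tab (a point): middle of the filter's white grip tab, 110 mm above its lower edge. The tab stands in the middle of the upper edge: 12 mm thick (filter x), 50 mm wide (y), rising 20 mm above the frame, its top 4 mm below the extractor's open rim
- bench_top (a point): a fixed point on the bench top, only for its axes: y runs along the front edge of the bench (the edge nearest the robot), x points square away from that edge, z up
- flux_bottle: bystander: slim white bottle with red spout, 35 mm diameter, 105 mm high, standing. Origin: centre of its underside
- solder_spool: bystander: white spool of solder, 54 mm diameter, 46 mm high. Origin: centre of its underside
- tip_tin: bystander: round tin, 50 mm diameter, 24 mm high. Origin: centre of its underside
- fuse_box: bystander: small white box, 38 x 62 x 26 mm (x, y, z). Origin: centre of its underside
- side_cutters: bystander: red-handled side cutters lying flat, 56 x 123 x 13 mm (x, y, z). Origin: centre of its underside
- screwdriver: bystander: red-handled screwdriver lying along its y, 22 x 158 x 22 mm. Origin: centre of its underside
- spare_board: bystander: small circuit board, 46 x 73 x 25 mm (x, y, z). Origin: centre of its underside
- flap_hinge (a point): middle of the flap's hinge line, on the extractor's back rim (extractor frame: x +85 mm, z 139 mm); the line runs along its y

How it is judged (in metres and radians):
On the way, in this order (a step that is already met when the one before it is completed fails the run):
1. the tape roll lies flat and still on the mat, let go, beside the extractor (height (world z) of tape_roll below 0.022 m and angle between the z axis of tape_roll and the z axis of bench_top, either way round below 0.12 rad and horizontal distance between tape_roll and extractor above 0.115 m and contact force between tape_roll and extractor below 0.05 N and contact force between tape_roll and the arm below 0.05 N and linear speed of tape_roll below 0.03 m/s), for 0.2 s.
2. the flap is swung back onto its stop and rests there, let go (value of joint flap above 1.75 rad and contact force between flap and the arm below 0.1 N), for 0.2 s.
3. the filter is drawn up out of its guides (z of filter in the frame of extractor above 0.115 m), for 0.2 s.
At the end, for the whole second after the job is handed in: Filter gripped, still, upright and square to the bench's front edge (within 14 deg), lower edge over 5 cm above the mat, its centre over 12 cm from the extractor's, touching nothing else; flap back on its stop; tape roll flat on the mat, its centre over 11.5 cm from the extractor's (contact force between filter and the fingers above 2 N and height (world z) of filter above 0.05 m and horizontal distance between filter and extractor above 0.12 m and contact force between filter and extractor below 0.05 N and linear speed of each of filter, tape_roll below 0.03 m/s and angle between filter's own z axis and vertical below 0.25 rad and angle between the x axis of filter and the x axis of bench_top, either way round below 0.25 rad and value of joint flap above 1.75 rad and height (world z) of tape_roll below 0.022 m and angle between the z axis of tape_roll and the z axis of bench_top, either way round below 0.12 rad and horizontal distance between tape_roll and extractor above 0.115 m and contact force between tape_roll and filter below 0.05 N and contact force between filter and flux_bottle below 0.05 N and contact force between filter and solder_spool below 0.05 N); the arm keeps its last pose, push and grip.
It fails at once if the tape roll is dropped or thrown (linear speed of tape_roll above 0.75 m/s and contact force between tape_roll and the fingers below 0.05 N).
It fails at once if the filter is dropped (linear speed of filter above 0.75 m/s and contact force between filter and the fingers below 0.05 N).
It fails at once if another thing on the bench is shoved more than 3 cm or knocked over (distance of any of flux_bottle, solder_spool, tip_tin, fuse_box, side_cutters, screwdriver, spare_board from where it was at the start of the episode above 0.03 m or angle between flux_bottle's own z axis and vertical above 0.5 rad).
It also fails if it takes over 64 s, if anything falls off the work surface, if the arm or the gripper's body presses on something with over 40 N, if the wrist force passes 120 N, or if a joint passes its speed limit or range.

## Working session

There is one attempt and no reset: what is moved stays moved. The work goes in short steps, Python scripts to look and compute and a tool call to move; the robot and the scene stay as the last step left them, time stands still between calls to the robot, and variables do not carry over. Pictures are saved under pics/ and viewed, at most 10 in all, crops included, and the job is handed in when it is done.

Besides the shell and the picture viewer there is one more tool, called after "Call:" in YAML: its name, and indented under it one key for each argument. move_arm: Moves the arm, as the interface text tells. Its arguments: {"type":"object","properties":{"increments":{"type":"array"}},"required":["increments"]}

```bash
ls; mkdir -p pics; cat > h.py <<'E'
import numpy as np, cv2
from rig import bot
def cap(n,fn=None):
    s=bot.read_state(); p,d=bot.capture(n)
    if fn: cv2.imwrite('pics/'+fn,p[:,:,::-1])
    return s,p,d
def ext(n):
    m=bot.camera_model(n); R=cv2.Rodrigues(np.array(m['rvec'],float))[0]; return np.array(m['intrinsics']),R,np.array(m['tvec'],float).ravel()
def c2w(n,P):
    K,R,t=ext(n); return (np.atleast_2d(P)-t)@R
def cloud(n,d):
    K,R,t=ext(n); v,u=np.mgrid[:d.shape[0],:d.shape[1]]
    P=np.stack([(u-K[0,2])/K[0,0]*d,(v-K[1,2])/K[1,1]*d,d],-1); return (P-t)@R
E
python3 - <<'E'
from h import *
np.set_printoptions(precision=4,suppress=True)
ims=[]
for n in ['scene','top']:
    s,p,d=cap(n); W=cloud(n,d); ims.append(p)
    for l in ['extractor','flap','flap_knob','tape_roll','flux_bottle','solder_spool','tip_tin','fuse_box','side_cutters','screwdriver','spare_board']:
        r=bot.spot_in(l,n)
        for q in r[:1]:
            print(n,l,round(q['conf'],2),c2w(n,q['at'])[0])
    np.save(n+'_d.npy',d)
im=np.vstack(ims); cv2.imwrite('pics/a.png',cv2.resize(im[:,:,::-1],(400,600)) if 0 else ims[0][:,:,::-1]); cv2.imwrite('pics/b.png',ims[1][:,:,::-1])
print(bot.read_state())
E
```

```text
pics
scene extractor 0.57 [0.5633 0.269  0.138 ]
scene flap 0.9 [0.5824 0.2225 0.1411]
scene flap_knob 0.73 [0.5865 0.2232 0.1432]
scene tape_roll 0.61 [0.521  0.2105 0.1567]
scene flux_bottle 0.75 [0.5719 0.3602 0.0476]
scene solder_spool 0.74 [0.616  0.4492 0.046 ]
scene tip_tin 0.49 [0.702  0.4389 0.0202]
scene fuse_box 0.64 [0.5636 0.5395 0.0256]
scene spare_board 0.62 [0.4165 0.5175 0.0075]
top extractor 0.67 [0.5826 0.2059 0.1425]
top flap 0.76 [0.5767 0.2046 0.1391]
top flap_knob 0.75 [0.5833 0.2058 0.1424]
top tape_roll 0.51 [0.5256 0.1937 0.1617]
top solder_spool 0.49 [0.6155 0.436  0.0443]
top tip_tin 0.62 [0.701  0.4305 0.0239]
top fuse_box 0.73 [0.5653 0.5349 0.0256]
top side_cutters 0.69 [ 0.3937 -0.0358  0.0105]
top screwdriver 0.43 [0.3678 0.2696 0.02  ]
top spare_board 0.64 [0.4223 0.5068 0.0053]
{'time_s': 1.2, 'joint_positions': array([ 60.0742,  30.226 ,  82.0867,  -0.0027,  67.6877, -10.2265]), 'qvel': array([ 0.0433, -0.0813, -0.0502, -0.0288, -0.0659,  0.0028]), 'tau': array([ -0.0009, -44.0027, -17.6981,   0.0634,   0.0505,  -0.    ]), 'position': array([0.2106, 0.5884, 0.2225]), 'tcp_rot': array([[-0.9415,  0.3371,  0.    ],
       [ 0.3371,  0.9415, -0.    ],
       [-0.    , -0.    , -1.    ]]), 'force': array([-0.2921, -0.0299, -0.1307]), 'moment': array([ 0.0007, -0.0267,  0.0139]), 'grasp_force': 0.0, 'opening': 1.0050300170583797}
```

View pics/a.png

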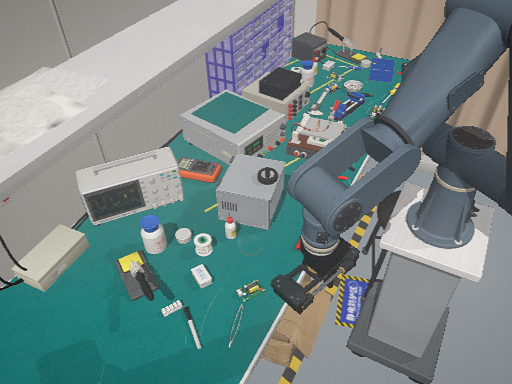

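View pics/b.png

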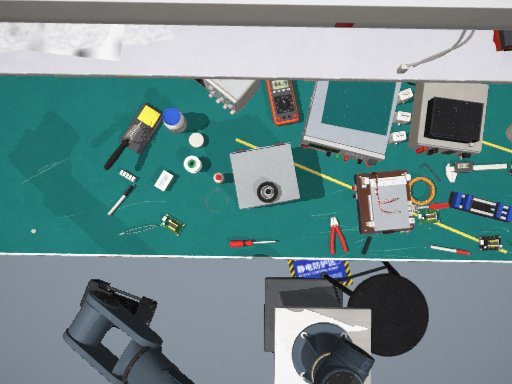

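The scene shows the grey extractor (top view about px 265,175) with the black tape round its knob at (267,191). The bottle is at (218,177), spool at (192,163), screwdriver at (250,243) and cutters at (337,235). Next I measure the geometry from depth.

```bash
python3 - <<'E'
from h import *
np.set_printoptions(precision=4,suppress=True)
for n in ['top','scene']:
    W=cloud(n,np.load(n+'_d.npy')); d=np.load(n+'_d.npy')
    x,y,z=W[...,0],W[...,1],W[...,2]
    roi=(d>0)&(x>.4)&(x<.75)&(y>.05)&(y<.34)
    m=roi&(z>.132)&(z<.150)
    r=cv2.minAreaRect((W[m][:,:2]).astype(np.float32)); print(n,'flap',r,np.median(z[m]))
    m=roi&(z>.154)&(z<.168); c,rad=cv2.minEnclosingCircle(W[m][:,:2].astype(np.float32)); print('tape',c,rad,np.median(z[m]),m.sum())
    m=roi&(z>.172)&(z<.195); print('knob',W[m].mean(0) if m.any() else 0,m.sum())
    m=(d>0)&(abs(z)<.006)&(x<.45)&(x>.2)
    # front edge: min x per y bin
    pts=[]
    for b in np.arange(-.4,.9,.03):
        k=m&(abs(y-b)<.015)
        if k.sum()>5: pts.append((b,x[k].min()))
    pts=np.array(pts); print('edge',np.polyfit(pts[:,0],pts[:,1],1)); print(pts[::4])
# height map of obstacles from top
n='top';W=cloud(n,np.load('top_d.npy'));x,y,z=W[...,0],W[...,1],W[...,2]
print('floor z',np.median(z[(x>.4)&(x<.5)&(y>.3)&(y<.45)]))
H=np.zeros((11,20))
for i in range(11):
  for j in range(20):
    k=(x>.33+.04*i)&(x<.37+.04*i)&(y<.6-.04*j)&(y>.56-.04*j)
    H[i,j]=z[k].max()*1000 if k.any() else -1
print(np.c_[np.arange(11)*.04+.35,H.round()].__repr__())
K,R,t=ext('top'); print('cam',-R.T@t, K[0,0]); print(R)
E
```

```text
top flap ((0.6120713353157043, 0.16550640761852264), (0.22972337901592255, 0.2784070372581482), 11.15296459197998) 0.14154261149460878
tape (0.5255844593048096, 0.19524867832660675) 0.03194486349821091 0.1593014913851147 227
knob [0.5266 0.1938 0.178 ] 22
edge [0.0008 0.3113]
[[-0.4     0.3116]
 [-0.28    0.3103]
 [-0.16    0.3111]
 [-0.04    0.3128]
 [ 0.08    0.3106]
 [ 0.2     0.312 ]
 [ 0.32    0.3102]
 [ 0.44    0.3116]
 [ 0.56    0.3132]
 [ 0.68    0.3113]
 [ 0.8     0.3129]]
scene flap ((0.6124263405799866, 0.16914373636245728), (0.22995348274707794, 0.2813540995121002), 11.298002243041992) 0.14184460601081986
tape (0.5260500311851501, 0.19811102747917175) 0.03343725576996803 0.15943575060654078 173
knob [0.5267 0.1968 0.1782] 23
edge [-0.005   0.3398]
[[-0.25    0.3131]
 [-0.13    0.312 ]
 [ 0.11    0.4352]
 [ 0.23    0.3843]
 [ 0.35    0.3348]
 [ 0.47    0.3495]
 [ 0.59    0.3105]
 [ 0.71    0.3101]]
floor z -0.0003453834604693574
array([[   0.35,    8.  ,   11.  ,    7.  ,    8.  ,    9.  ,   11.  ,
           9.  ,   27.  ,   29.  ,   20.  ,   18.  ,    8.  ,    9.  ,
    
[... 1635 characters left out ...]
,
        1131.  , 1130.  , 1130.  , 1130.  , 1131.  , 1131.  , 1131.  ,
        1130.  , 1131.  , 1131.  , 1080.  ,  148.  ,  147.  ,  146.  ],
       [   0.71,   22.  ,    8.  ,   84.  ,   29.  ,   30.  ,    9.  ,
          10.  ,   12.  ,    9.  ,   10.  ,    9.  ,    9.  ,  144.  ,
         147.  ,  147.  ,  147.  ,  146.  ,  151.  ,  150.  ,  148.  ],
       [   0.75,  509.  ,  511.  ,  516.  ,  516.  ,  516.  ,  513.  ,
         515.  ,  515.  ,  511.  ,  516.  ,  513.  ,  516.  ,  515.  ,
         515.  ,  516.  ,  512.  ,  514.  ,  514.  ,  514.  ,  514.  ]])
cam [0.4445 0.2367 1.5869] 473.4466220473701
[[ 0.0157 -0.9999  0.0006]
 [-0.9987 -0.0157 -0.0478]
 [ 0.0478  0.0002 -0.9989]]
```

```bash
python3 - <<'E'
from h import *
np.set_printoptions(precision=3,suppress=True,linewidth=160)
for n in ['top','scene']:
    s,p,d=cap(n); W=cloud(n,d)
    x,y,z=W[...,0],W[...,1],W[...,2]
    r=bot.trace('extractor',n); f=bot.trace('flap',n)
    for q in (r[:1]+f[:1]):
        m=q['mask']&(abs(z-.1415)<.006)
        k=cv2.morphologyEx(m.astype(np.uint8),cv2.MORPH_OPEN,np.ones((3,3)))
        P=W[k>0][:,:2].astype(np.float32)
        print(n,q['conf'],cv2.minAreaRect(P),len(P))
    # shelf
    for lo,hi in [(.05,.15),(.2,.3)]:
        k=(y>lo)&(y<hi)&(x>.55)&(z>.2)&(d>0)
        P=W[k]; 
        for zz in np.arange(.2,1.2,.05):
            a=P[(P[:,2]>zz)&(P[:,2]<=zz+.05)]
            if len(a): print(n,lo,'z',round(zz,2),'x',a[:,0].min().round(3),a[:,0].max().round(3),len(a))
    # arm
    print('arm near tool axis')
    dd=np.hypot(x-.211,y-.588)
    for zz in np.arange(.2,.8,.04):
        k=(dd<.2)&(z>zz)&(z<=zz+.04)&(d>0)
        if k.any():print(zz.round(2),W[k][:,:2].min(0),W[k][:,:2].max(0),k.sum())
E
```

```text
top 0.98 ((0.5795840620994568, 0.2043430507183075), (0.18131595849990845, 0.18984925746917725), 10.731900215148926) 2876
top 0.81 ((0.5757609605789185, 0.20336398482322693), (0.1727173626422882, 0.18992923200130463), 11.055294036865234) 2842
top 0.05 z 0.45 x 0.769 0.771 42
top 0.05 z 0.5 x 0.768 0.891 2260
top 0.05 z 1.05 x 0.655 0.664 924
top 0.05 z 1.1 x 0.655 0.664 1830
top 0.2 z 0.45 x 0.769 0.771 43
top 0.2 z 0.5 x 0.768 0.89 2263
top 0.2 z 1.05 x 0.655 0.664 925
top 0.2 z 1.1 x 0.655 0.662 1593
arm near tool axis
0.2 [0.23  0.626] [0.233 0.628] 3
0.24 [0.234 0.627] [0.24  0.634] 7
0.28 [0.214 0.489] [0.276 0.659] 257
0.32 [0.16  0.488] [0.278 0.688] 641
0.36 [0.165 0.53 ] [0.251 0.59 ] 171
0.4 [0.184 0.552] [0.25  0.586] 34
0.48 [0.134 0.493] [0.279 0.592] 136
0.52 [0.129 0.429] [0.28  0.645] 1350
0.56 [0.114 0.42 ] [0.274 0.635] 1979
0.6 [0.107 0.397] [0.221 0.55 ] 1509
0.64 [0.12  0.395] [0.169 0.474] 626
0.68 [0.133 0.395] [0.161 0.428] 129
scene 0.95 ((0.5801973938941956, 0.20526403188705444), (0.18099653720855713, 0.19739224016666412), 11.003093719482422) 1864
scene 0.73 
[... 221 characters left out ...]
e 0.05 z 0.55 x 1.117 1.127 175
scene 0.2 z 0.2 x 1.117 1.12 3
scene 0.2 z 0.45 x 0.769 1.13 445
scene 0.2 z 0.5 x 0.768 1.129 2043
scene 0.2 z 0.55 x 1.117 1.129 499
scene 0.2 z 0.6 x 1.117 1.129 197
arm near tool axis
0.2 [0.185 0.541] [0.22  0.638] 34
0.24 [0.182 0.539] [0.204 0.551] 47
0.28 [0.147 0.515] [0.279 0.689] 672
0.32 [0.147 0.496] [0.279 0.689] 1482
0.36 [0.162 0.544] [0.247 0.627] 326
0.4 [0.175 0.57 ] [0.248 0.626] 593
0.44 [0.177 0.585] [0.245 0.633] 461
0.48 [0.125 0.501] [0.278 0.65 ] 655
0.52 [0.089 0.457] [0.28  0.651] 3076
0.56 [0.087 0.451] [0.271 0.638] 3577
0.6 [0.073 0.431] [0.223 0.551] 2434
0.64 [0.071 0.396] [0.166 0.478] 1734
0.68 [0.071 0.395] [0.162 0.453] 896
```

The extractor yaw is about +10.9°, with the knob at (0.527, 0.195). A shelf edge sits at x = 0.768 and z about 0.5, so I need to watch wrist clearance. First I turn the tool to the extractor's axes.

Call:
move_arm:
  increments:
    - {"xyz": [0, 0, 0], "roll": -0.107, "grip": 100}
    - {"xyz": [0, 0, 0], "roll": -0.107, "grip": 100}
    - {"xyz": [0, 0, 0], "roll": -0.107, "grip": 100}
    - {"xyz": [0, 0, 0], "roll": -0.107, "grip": 100}
    - {"xyz": [0, 0, 0], "roll": -0.106, "grip": 100}

```text
time_s: 1.92
position: [0.2106, 0.5884, 0.2225]
tcp_rot: [[-0.981, -0.194, 0.0], [-0.194, 0.981, 0.0], [-0.0, 0.0, -1.0]]
force: [0.5, 0.0, 0.6]
opening: 1.003
grasp_force: 0.0
```

Call:
move_arm:
  increments:
    - {"xyz": [-18, -34, 0], "roll": 0, "grip": 100}
    - {"xyz": [-18, -34, 0], "roll": 0, "grip": 100}
    - {"xyz": [-18, -34, 0], "roll": 0, "grip": 100}
    - {"xyz": [-18, -34, 0], "roll": 0, "grip": 100}
    - {"xyz": [-18, -34, 0], "roll": 0, "grip": 100}

```text
time_s: 2.33
position: [0.3319, 0.4372, 0.2227]
tcp_rot: [[-0.982, -0.19, 0.0], [-0.19, 0.982, 0.0], [-0.0, 0.0, -1.0]]
force: [0.4, -0.2, -1.1]
opening: 0.999
grasp_force: 0.0
```

Call:
move_arm:
  increments:
    - {"xyz": [-18, -34, 0], "roll": 0, "grip": 100}
    - {"xyz": [-18, -34, 0], "roll": 0, "grip": 100}
    - {"xyz": [-18, -34, 0], "roll": 0, "grip": 100}
    - {"xyz": [-18, -34, 0], "roll": 0, "grip": 100}
    - {"xyz": [-10, -15, 0], "roll": 0, "grip": 100}

```text
time_s: 2.75
position: [0.4429, 0.3024, 0.2228]
tcp_rot: [[-0.983, -0.186, 0.002], [-0.186, 0.983, -0.001], [-0.002, -0.001, -1.0]]
force: [0.4, 0.5, -0.6]
opening: 1.0
grasp_force: 0.0
```

```bash
cat >> h.py <<'E'
def wcloud(s,d):
    m=bot.camera_model('wrist'); K=np.array(m['intrinsics']); T=np.array(m['tool_from_camera'])
    v,u=np.mgrid[:d.shape[0],:d.shape[1]].astype(float)
    a=(u-K[0,2])/K[0,0]; b=(v-K[1,2])/K[1,1]; th=np.hypot(a,b)+1e-9; th=np.minimum(th,1.5)
    P=np.stack([a/th*np.tan(th)*d,b/th*np.tan(th)*d,d],-1)
    P=P@T[:3,:3].T+T[:3,3]
    return P@np.array(s['tcp_rot']).T+np.array(s['position'])
def wspot(s,l):
    T=np.array(bot.camera_model('wrist')['tool_from_camera'])
    return [(q['conf'],np.array(s['tcp_rot'])@(T[:3,:3]@np.array(q['at'])+T[:3,3])+s['position']) for q in bot.spot_in(l,'wrist')[:2]]
E
python3 - <<'E'
from h import *
np.set_printoptions(precision=4,suppress=True)
s,p,d=cap('wrist','w1.png'); W=wcloud(s,d)
print(s['position'],bot.camera_model('wrist')['tool_from_camera'])
for l in ['tape_roll','flap_knob','screwdriver','flux_bottle']: print(l,wspot(s,l))
x,y,z=W[...,0],W[...,1],W[...,2]
roi=(d>0)&(abs(x-.525)<.05)&(abs(y-.197)<.05)
m=roi&(z>.154)&(z<.168)
if m.any(): print('tape',cv2.minEnclosingCircle(W[m][:,:2].astype(np.float32)),np.median(z[m]),m.sum())
m=roi&(z>.172)&(z<.19); print('knob',W[m].mean(0) if m.any() else 0,m.sum())
m=(d>0)&(x>.45)&(x<.7)&(y>.05)&(y<.33)&(z>.135)&(z<.15); print(cv2.minAreaRect(W[m][:,:2].astype(np.float32)),np.median(z[m]))
E
```

```text
[0.4429 0.3024 0.2228] [[ 0.0016 -0.9576 -0.2882  0.0792]
 [ 1.      0.0017  0.0001  0.0004]
 [ 0.0004 -0.2882  0.9576 -0.1611]
 [ 0.      0.      0.      1.    ]]
tape_roll [(0.93, array([0.495 , 0.1985, 0.1587]))]
flap_knob [(0.72, array([0.508 , 0.2553, 0.1388]))]
screwdriver [(0.66, array([0.368 , 0.27  , 0.0178]))]
flux_bottle [(0.67, array([0.5608, 0.3529, 0.0291]))]
tape ((0.5021077990531921, 0.19863776862621307), 0.0187446940690279) 0.15814844029224928 428
knob 0 0
((0.5469807386398315, 0.1997157782316208), (0.11852231621742249, 0.18942824006080627), 11.263840675354004) 0.1407611323914578
```

View pics/w1.png

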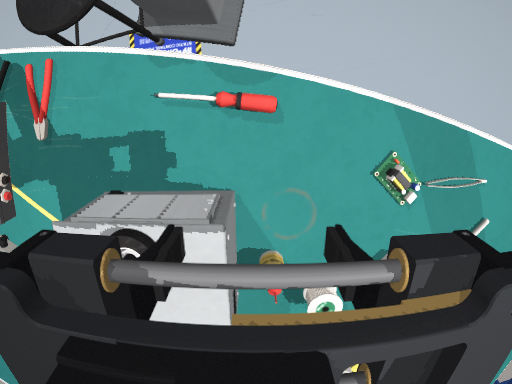

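The wrist view shows the tape's front rim at about (130,240) on the flap, and the screwdriver, ring mark and board in front of the extractor. The measurements agree, so I move above the tape.

Call:
move_arm:
  increments:
    - {"xyz": [-15.5, -30, 0], "roll": 0, "grip": 100}
    - {"xyz": [-15.5, -30, 0], "roll": 0, "grip": 100}
    - {"xyz": [-15.5, -30, 0], "roll": 0, "grip": 100}
    - {"xyz": [-15.5, -30.5, 0], "roll": 0, "grip": 100}
    - {"xyz": [0, 0, 0], "roll": 0, "grip": 100}

```text
time_s: 3.42
position: [0.5276, 0.1966, 0.2228]
tcp_rot: [[-0.982, -0.187, 0.004], [-0.187, 0.982, -0.002], [-0.004, -0.002, -1.0]]
force: [0.5, 0.3, 0.7]
opening: 0.995
grasp_force: 0.0
```

Call:
move_arm:
  increments:
    - {"xyz": [0, 0, 20], "roll": 0, "grip": 100}
    - {"xyz": [0, 0, 20], "roll": 0, "grip": 100}
    - {"xyz": [0, 0, 0], "roll": 0, "grip": 100}

```text
time_s: 3.67
position: [0.5202, 0.2001, 0.1793]
tcp_rot: [[-0.982, -0.191, -0.008], [-0.191, 0.982, -0.001], [0.008, 0.001, -1.0]]
force: [-0.9, 0.5, -0.0]
opening: 1.002
grasp_force: 0.0
```

```bash
python3 - <<'E'
from h import *
s,p,d=cap('wrist','w2.png'); t=cap('top')[1]
cv2.imwrite('pics/w2.png',np.hstack([p[150:350,50:450],cv2.resize(t[130:230,200:320],(240,200))])[:,:,::-1])
E
```

```text
(no output)
```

View pics/w2.png

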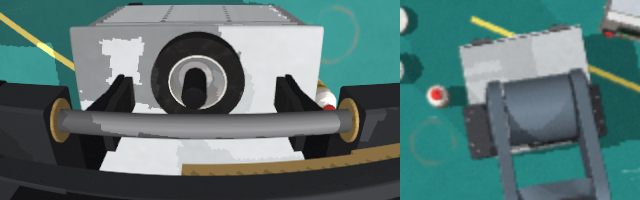

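The tape (crop px 198,80) lies midway between the fingertips at (113,95) and (288,95). I let the arm settle and read its pose.

Call:
move_arm:
  increments:
    - {"xyz": [0, 0, 0], "roll": 0, "grip": 100}
    - {"xyz": [0, 0, 0], "roll": 0, "grip": 100}

```text
time_s: 3.93
position: [0.5244, 0.2, 0.1838]
tcp_rot: [[-0.982, -0.19, 0.002], [-0.19, 0.982, 0.0], [-0.002, -0.0, -1.0]]
force: [0.5, 0.1, 0.2]
opening: 1.0
grasp_force: 0.0
```

Call:
move_arm:
  increments:
    - {"xyz": [-1, -4, 10], "roll": 0, "grip": 100}
    - {"xyz": [0, 0, 10], "roll": 0, "grip": 100}
    - {"xyz": [0, 0, 10], "roll": 0, "grip": 100}
    - {"xyz": [0, 0, 8], "roll": 0, "grip": 100}
    - {"xyz": [0, 0, 0], "roll": 0, "grip": 100}

```text
time_s: 4.35
position: [0.5249, 0.1951, 0.1429]
tcp_rot: [[-0.982, -0.189, -0.003], [-0.189, 0.982, -0.0], [0.003, 0.0, -1.0]]
force: [0.4, 0.3, 0.0]
opening: 0.996
grasp_force: 0.0
```

Call:
move_arm:
  increments:
    - {"xyz": [0, 0, 0], "roll": 0, "grip": 60}
    - {"xyz": [0, 0, 0], "roll": 0, "grip": 60}
    - {"xyz": [0, 0, 0], "roll": 0, "grip": 60}
    - {"xyz": [0, 0, 0], "roll": 0, "grip": 60}
    - {"xyz": [0, 0, 0], "roll": 0, "grip": 60}

```text
time_s: 4.77
position: [0.5256, 0.1954, 0.1446]
tcp_rot: [[-0.982, -0.189, 0.0], [-0.189, 0.982, 0.0], [-0.0, 0.0, -1.0]]
force: [0.4, -0.5, -0.9]
opening: 0.726
grasp_force: 30.0
```

Call:
move_arm:
  increments:
    - {"xyz": [0, 0, -10], "roll": 0, "grip": 60}
    - {"xyz": [0, 0, -15], "roll": 0, "grip": 60}
    - {"xyz": [0, 0, -15], "roll": 0, "grip": 60}
    - {"xyz": [0, 0, -15], "roll": 0, "grip": 60}
    - {"xyz": [0, 0, -10], "roll": 0, "grip": 60}

```text
time_s: 5.18
position: [0.5263, 0.1955, 0.2117]
tcp_rot: [[-0.982, -0.189, 0.003], [-0.189, 0.982, 0.0], [-0.003, -0.0, -1.0]]
force: [-0.1, -0.2, -1.0]
opening: 0.723
grasp_force: 30.0
```

Call:
move_arm:
  increments:
    - {"xyz": [4, 16, 0], "roll": 0, "grip": 60}
    - {"xyz": [9, 38, 0], "roll": 0, "grip": 60}
    - {"xyz": [10, 38, 0], "roll": 0, "grip": 60}
    - {"xyz": [10, 38, 0], "roll": 0, "grip": 60}
    - {"xyz": [10, 38, 0], "roll": 0, "grip": 60}

```text
time_s: 5.6
position: [0.4508, 0.3534, 0.2101]
tcp_rot: [[-0.982, -0.188, 0.0], [-0.188, 0.982, 0.0], [-0.0, 0.0, -1.0]]
force: [0.9, -0.0, -0.1]
opening: 0.722
grasp_force: 30.0
```

Call:
move_arm:
  increments:
    - {"xyz": [6, 25, 15], "roll": 0, "grip": 60}
    - {"xyz": [0, 5, 30], "roll": 0, "grip": 60}
    - {"xyz": [0, 0, 35], "roll": 0, "grip": 60}
    - {"xyz": [0, 0, 35], "roll": 0, "grip": 60}
    - {"xyz": [0, 0, 35], "roll": 0, "grip": 60}

```text
time_s: 6.02
position: [0.4401, 0.3813, 0.059]
tcp_rot: [[-0.982, -0.19, 0.002], [-0.19, 0.982, 0.001], [-0.002, 0.001, -1.0]]
force: [0.9, 0.5, -1.1]
opening: 0.727
grasp_force: 30.0
```

Call:
move_arm:
  increments:
    - {"xyz": [0, 0, 10], "roll": 0, "grip": 60}
    - {"xyz": [0, 0, 0], "roll": 0, "grip": 60}
    - {"xyz": [0, 0, 0], "roll": 0, "grip": 60}

```text
time_s: 6.27
position: [0.4406, 0.3808, 0.0501]
tcp_rot: [[-0.982, -0.189, 0.0], [-0.189, 0.982, 0.0], [-0.0, 0.0, -1.0]]
force: [0.1, 0.0, -0.3]
opening: 0.721
grasp_force: 30.0
```

Call:
move_arm:
  increments:
    - {"xyz": [0, 0, 15], "roll": 0, "grip": 60}
    - {"xyz": [0, 0, 15], "roll": 0, "grip": 60}
    - {"xyz": [0, 0, 10], "roll": 0, "grip": 60}
    - {"xyz": [0, 0, 4], "roll": 0, "grip": 60}
    - {"xyz": [0, 0, 2], "roll": 0, "grip": 60}

```text
time_s: 6.68
position: [0.4408, 0.3809, 0.0044]
tcp_rot: [[-0.982, -0.189, 0.001], [-0.189, 0.982, 0.001], [-0.002, 0.001, -1.0]]
force: [0.6, 0.4, 0.3]
opening: 0.726
grasp_force: 30.0
```

Call:
move_arm:
  increments:
    - {"xyz": [0, 0, 0], "roll": 0, "grip": 60}
    - {"xyz": [0, 0, 0], "roll": 0, "grip": 60}

```text
time_s: 6.85
position: [0.4407, 0.3809, 0.0045]
tcp_rot: [[-0.982, -0.189, 0.001], [-0.189, 0.982, 0.001], [-0.002, 0.001, -1.0]]
force: [0.3, -0.1, -0.3]
opening: 0.725
grasp_force: 30.0
```

Call:
move_arm:
  increments:
    - {"xyz": [0, 0, 1.5], "roll": 0, "grip": 60}
    - {"xyz": [0, 0, 0], "roll": 0, "grip": 60}
    - {"xyz": [0, 0, 0], "roll": 0, "grip": 80}
    - {"xyz": [0, 0, 0], "roll": 0, "grip": 100}
    - {"xyz": [0, 0, 0], "roll": 0, "grip": 100}

```text
time_s: 7.27
position: [0.4401, 0.3806, 0.0022]
tcp_rot: [[-0.982, -0.189, 0.0], [-0.189, 0.982, 0.0], [-0.0, 0.0, -1.0]]
force: [0.0, 0.0, -0.7]
opening: 0.868
grasp_force: 0.0
```

Call:
move_arm:
  increments:
    - {"xyz": [0, 0, 0], "roll": 0, "grip": 100}
    - {"xyz": [0, 0, 0], "roll": 0, "grip": 100}
    - {"xyz": [0, 0, -10], "roll": 0, "grip": 100}
    - {"xyz": [0, 0, -20], "roll": 0, "grip": 100}
    - {"xyz": [0, 0, -35], "roll": 0, "grip": 100}

```text
time_s: 7.68
position: [0.4378, 0.3791, 0.0653]
tcp_rot: [[-0.982, -0.189, -0.006], [-0.189, 0.982, -0.004], [0.007, -0.002, -1.0]]
force: [0.5, 1.4, -0.4]
opening: 0.992
grasp_force: 0.0
```

Call:
move_arm:
  increments:
    - {"xyz": [0, 0, -40], "roll": 0, "grip": 100}
    - {"xyz": [0, 0, -40], "roll": 0, "grip": 100}
    - {"xyz": [0, 0, -40], "roll": 0, "grip": 100}
    - {"xyz": [0, 0, -25], "roll": 0, "grip": 100}
    - {"xyz": [0, 0, 0], "roll": 0, "grip": 100}

```text
time_s: 8.1
position: [0.4434, 0.3827, 0.2195]
tcp_rot: [[-0.982, -0.189, 0.012], [-0.189, 0.982, 0.007], [-0.013, 0.005, -1.0]]
force: [0.3, -0.1, 0.5]
opening: 1.0
grasp_force: 0.0
```

```bash
python3 - <<'E'
from h import *
np.set_printoptions(precision=4,suppress=True)
s,p,d=cap('wrist','w3.png'); print(s['position'],wspot(s,'tape_roll'))
W=wcloud(s,d);x,y,z=W[...,0],W[...,1],W[...,2]
m=(d>0)&(np.hypot(x-.44,y-.38)<.06)&(z>.012)&(z<.03);print(cv2.minEnclosingCircle(W[m][:,:2].astype(np.float32)) if m.any() else 0,np.percentile(z[m],[5,50,95]),m.sum())
for n in ['top','scene']:
    cap(n); print([(q['conf'],c2w(n,q['at'])) for q in bot.spot_in('tape_roll',n)[:1]])
E
```

```text
[0.4434 0.3827 0.2195] [(0.55, array([0.438 , 0.3808, 0.0198]))]
((0.4393933117389679, 0.3812692165374756), 0.03248496353626251) [0.015  0.0164 0.0177] 1367
[]
[(0.54, array([[0.441 , 0.3874, 0.0141]]))]
```

The tape lies flat at (0.439, 0.381). Back to the knob.

Call:
move_arm:
  increments:
    - {"xyz": [-10, -38, 0], "roll": 0, "grip": 100}
    - {"xyz": [-10, -38, 0], "roll": 0, "grip": 80}
    - {"xyz": [-10, -38, 0], "roll": 0, "grip": 60}
    - {"xyz": [-10, -38, 0], "roll": 0, "grip": 60}
    - {"xyz": [-7, -30, 0], "roll": 0, "grip": 60}

```text
time_s: 8.82
position: [0.521, 0.2082, 0.2104]
tcp_rot: [[-0.982, -0.188, -0.003], [-0.188, 0.982, -0.001], [0.003, -0.001, -1.0]]
force: [0.2, 0.0, -0.7]
opening: 0.784
grasp_force: 0.0
```

Call:
move_arm:
  increments:
    - {"xyz": [-2, -15, 0], "roll": 0, "grip": 60}
    - {"xyz": [0, 0, 0], "roll": 0, "grip": 60}
    - {"xyz": [0, 0, 0], "roll": 0, "grip": 60}
    - {"xyz": [0, 0, 0], "roll": 0, "grip": 60}

```text
time_s: 9.15
position: [0.5245, 0.1969, 0.211]
tcp_rot: [[-0.982, -0.189, -0.003], [-0.189, 0.982, 0.0], [0.002, 0.001, -1.0]]
force: [-0.2, -0.3, 0.0]
opening: 0.609
grasp_force: 0.0
```

```bash
python3 - <<'E'
from h import *
np.set_printoptions(precision=4,suppress=True)
s,p,d=cap('wrist','w4.png'); print(s['position'],wspot(s,'flap_knob'),s['tcp_rot'])
W=wcloud(s,d);x,y,z=W[...,0],W[...,1],W[...,2]
m=(d>0)&(np.hypot(x-.527,y-.195)<.03)&(z>.15)&(z<.2)
P=W[m]; print(len(P)); print(P.min(0),P.max(0),P.mean(0))
m=(d>0)&(x>.42)&(x<.7)&(y>.05)&(y<.33)&(z>.137)&(z<.146); r=cv2.minAreaRect(W[m][:,:2].astype(np.float32)); print(r); print(cv2.boxPoints(r))
cv2.imwrite('pics/w4.png',p[150:350,50:450,::-1])
E
```

```text
[0.5245 0.1969 0.211 ] [(0.62, array([0.5246, 0.2019, 0.1406])), (0.24, array([0.4382, 0.3738, 0.0181]))] [[-0.982  -0.1891 -0.0025]
 [-0.1891  0.982   0.0002]
 [ 0.0025  0.0007 -1.    ]]
579
[0.518  0.1875 0.1502] [0.5329 0.2032 0.181 ] [0.5232 0.1948 0.1726]
((0.5630897879600525, 0.2022494077682495), (0.15136508643627167, 0.19018785655498505), 10.928040504455566)
[[0.4708 0.2813]
 [0.5068 0.0945]
 [0.6554 0.1232]
 [0.6194 0.31  ]]
```

View pics/w4.png

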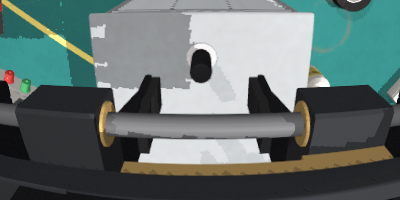

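The knob (crop px 201,65) is centred between the fingertips. I descend and grip it.

Call:
move_arm:
  increments:
    - {"xyz": [-1, -2, 10], "roll": 0, "grip": 60}
    - {"xyz": [0, 0, 20], "roll": 0, "grip": 50}
    - {"xyz": [0, 0, 20], "roll": 0, "grip": 50}
    - {"xyz": [0, 0, 10], "roll": 0, "grip": 50}
    - {"xyz": [0, 0, 0], "roll": 0, "grip": 50}

```text
time_s: 9.67
position: [0.5244, 0.1949, 0.1492]
tcp_rot: [[-0.982, -0.19, -0.006], [-0.19, 0.982, -0.001], [0.006, 0.0, -1.0]]
force: [-0.4, 0.2, -0.1]
opening: 0.504
grasp_force: 0.0
```

Call:
move_arm:
  increments:
    - {"xyz": [0, 0, 0], "roll": 0, "grip": 5}
    - {"xyz": [0, 0, 0], "roll": 0, "grip": 5}
    - {"xyz": [0, 0, 0], "roll": 0, "grip": 5}
    - {"xyz": [0, 0, 0], "roll": 0, "grip": 5}
    - {"xyz": [0, 0, 0], "roll": 0, "grip": 5}

```text
time_s: 10.08
position: [0.5273, 0.1947, 0.1529]
tcp_rot: [[-0.982, -0.189, 0.002], [-0.189, 0.982, 0.0], [-0.002, -0.0, -1.0]]
force: [0.1, 0.8, 0.0]
opening: 0.208
grasp_force: 0.0
```

```bash
python3 - <<'E'
from rig import bot
import numpy as np
s=bot.read_state(); print(s['position'],s['opening'],s['grasp_force'],s['force'],s['time_s'])
a,b=.140,.030
th=np.r_[np.arange(0,1.66,.125),1.66]
P=np.c_[-a*np.cos(th)+b*np.sin(th), a*np.sin(th)+b*np.cos(th)]
for t,d in zip(th[1:],np.diff(P,axis=0)*1000): print(t.round(3),'toolx',(-d[0]).round(1),'toolz',(-d[1]).round(1))
E
```

```text
[0.52731259 0.19466964 0.15290158] 0.2081869875154813 0.0 [0.12980715 0.82681513 0.0248904 ] 10.0833
0.125 toolx -4.8 toolz -17.2
0.25 toolx -6.9 toolz -16.5
0.375 toolx -8.9 toolz -15.5
0.5 toolx -10.8 toolz -14.3
0.625 toolx -12.5 toolz -12.8
0.75 toolx -14.0 toolz -11.1
0.875 toolx -15.3 toolz -9.3
1.0 toolx -16.3 toolz -7.3
1.125 toolx -17.1 toolz -5.2
1.25 toolx -17.6 toolz -3.1
1.375 toolx -17.9 toolz -0.8
1.5 toolx -17.8 toolz 1.4
1.625 toolx -17.5 toolz 3.6
1.66 toolx -4.8 toolz 1.4
```

Call:
move_arm:
  increments:
    - {"xyz": [0, 0, 2], "roll": 0, "grip": 5}
    - {"xyz": [0, 0, 0], "roll": 0, "grip": 5}
    - {"xyz": [0, 0, 0], "roll": 0, "grip": 5}

```text
time_s: 10.33
position: [0.5274, 0.1948, 0.1524]
tcp_rot: [[-0.982, -0.189, 0.002], [-0.189, 0.982, 0.001], [-0.002, 0.0, -1.0]]
force: [-2.2, -0.3, 11.4]
opening: 0.171
grasp_force: 30.0
```

Call:
move_arm:
  increments:
    - {"xyz": [-2.4, 0, -8.6], "roll": 0, "grip": 5}
    - {"xyz": [-2.4, 0, -8.6], "roll": 0, "grip": 5}
    - {"xyz": [-7, 0, -16.5], "roll": 0, "grip": 5}
    - {"xyz": [-9, 0, -15.5], "roll": 0, "grip": 5}
    - {"xyz": [-11, 0, -14.3], "roll": 0, "grip": 5}

```text
time_s: 10.75
position: [0.555, 0.2003, 0.2137]
tcp_rot: [[-0.982, -0.189, -0.008], [-0.189, 0.982, -0.001], [0.008, 0.0, -1.0]]
force: [-2.5, 0.4, -1.8]
opening: 0.172
grasp_force: 30.0
```

Call:
move_arm:
  increments:
    - {"xyz": [-12.5, 0, -12.8], "roll": 0, "grip": 5}
    - {"xyz": [-14, 0, -11], "roll": 0, "grip": 5}
    - {"xyz": [-15.3, 0, -9.3], "roll": 0, "grip": 5}
    - {"xyz": [-16.3, 0, -7.3], "roll": 0, "grip": 5}
    - {"xyz": [-17, 0, -5], "roll": 0, "grip": 5}

```text
time_s: 11.17
position: [0.6308, 0.2152, 0.261]
tcp_rot: [[-0.982, -0.189, -0.003], [-0.189, 0.982, 0.0], [0.002, 0.001, -1.0]]
force: [-2.2, 0.8, -0.3]
opening: 0.167
grasp_force: 30.0
```

```bash
python3 - <<'E'
from h import *
print(bot.read_state()['position'],bot.read_state()['force'])
p=cap('scene')[1]; t=cap('top')[1]
cv2.imwrite('pics/s5.png',np.hstack([cv2.resize(p[100:280,180:380],(400,360)),cv2.resize(t[110:230,200:320],(360,360))])[:,:,::-1])
E
```

```text
[0.63083512 0.21516757 0.26101095] [-2.15095826  0.75494241 -0.29422158]
```

View pics/s5.png

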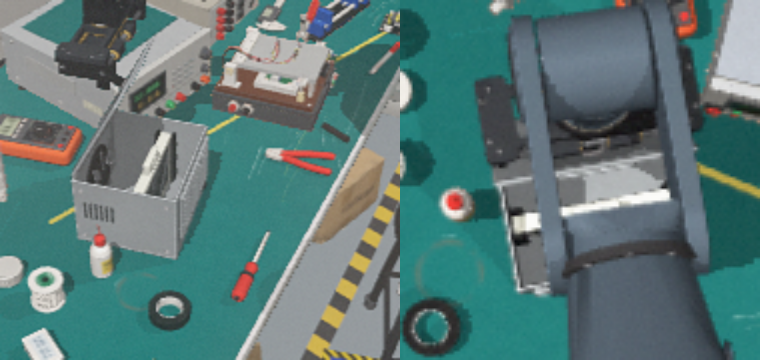

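The view shows the flap held about 65° up, with the white filter tab in the open chamber at top px (600,215) and the tape lying at front left. I continue the swing past vertical.

Call:
move_arm:
  increments:
    - {"xyz": [-17.5, 0, -3], "roll": 0, "grip": 5}
    - {"xyz": [-18, 0, -1], "roll": 0, "grip": 5}
    - {"xyz": [-17, 0, 1], "roll": 0, "grip": 5}
    - {"xyz": [-14, 0, 2], "roll": 0, "grip": 5}
    - {"xyz": [0, 0, 0], "roll": 0, "grip": 5}

```text
time_s: 11.68
position: [0.6996, 0.2287, 0.2608]
tcp_rot: [[-0.982, -0.189, 0.004], [-0.189, 0.982, 0.003], [-0.005, 0.002, -1.0]]
force: [-0.2, 3.1, 5.4]
opening: 0.17
grasp_force: 30.0
```

Call:
move_arm:
  increments:
    - {"xyz": [0, 0, 0], "roll": 0, "grip": 5}

```text
time_s: 11.77
position: [0.6978, 0.2284, 0.2612]
tcp_rot: [[-0.982, -0.189, 0.003], [-0.189, 0.982, 0.002], [-0.003, 0.001, -1.0]]
force: [-0.7, 2.1, 5.6]
opening: 0.173
grasp_force: 30.0
```

Call:
move_arm:
  increments:
    - {"xyz": [-5, 0, 1], "roll": 0, "grip": 5}
    - {"xyz": [0, 0, 0], "roll": 0, "grip": 5}
    - {"xyz": [0, 0, 0], "roll": 0, "grip": 50}
    - {"xyz": [0, 0, 0], "roll": 0, "grip": 50}
    - {"xyz": [0, 0, 0], "roll": 0, "grip": 50}

```text
time_s: 12.18
position: [0.7012, 0.2273, 0.258]
tcp_rot: [[-0.982, -0.189, -0.002], [-0.189, 0.982, -0.002], [0.002, -0.001, -1.0]]
force: [-0.0, -0.5, -0.2]
opening: 0.32
grasp_force: 0.0
```

```bash
cat >> h.py <<'E'
def flapang():
    for n in ['scene','top']:
        s,p,d=cap(n); W=cloud(n,d)
        e=np.array([.9820,.1890]); H=np.array([.6626,.2215])
        q=(W[...,:2]-H); a=q@e; b=q@np.array([-e[1],e[0]]); h=W[...,2]-.139
        tr=bot.trace('flap',n)
        for t in tr[:1]:
            m=t['mask']&(d>0)&(abs(b)<.094)&(h>.03)&(h<.19)&(abs(a)<.12)
            if m.sum()>20:
                k=np.polyfit(h[m],a[m],1); print(n,t['conf'],m.sum(),'theta',np.pi/2+np.arctan(k[0]),'off',k[1],h[m].max())
E
python3 -c "
from h import *
flapang()
s=bot.read_state();print(s['position'],s['opening'],s['force'])"
```

```text
scene 0.65 1062 theta 1.604266605051768 off -0.0015638459415794408 0.1814338992842
top 0.86 539 theta 1.6065798783345013 off -0.003513184156261845 0.18461967086978393
[0.70163723 0.22776886 0.2582677 ] 0.46249831194725 [-0.21192633 -0.67433032 -0.30694595]
```

The flap stands by itself at about 1.605 rad. I rise clear and come round to push it from the front.

Call:
move_arm:
  increments:
    - {"xyz": [0, 0, -10], "roll": 0, "grip": 50}
    - {"xyz": [0, 0, -20], "roll": 0, "grip": 50}
    - {"xyz": [0, 0, -25], "roll": 0, "grip": 50}
    - {"xyz": [0, 0, -25], "roll": 0, "grip": 50}
    - {"xyz": [0, 0, 0], "roll": 0, "grip": 50}

```text
time_s: 12.8
position: [0.7048, 0.2287, 0.3468]
tcp_rot: [[-0.982, -0.189, 0.013], [-0.189, 0.982, 0.002], [-0.013, -0.001, -1.0]]
force: [0.7, 0.6, 1.4]
opening: 0.503
grasp_force: 0.0
```

Call:
move_arm:
  increments:
    - {"xyz": [20, 0, 0], "roll": 0, "grip": 0}
    - {"xyz": [30, 0, 0], "roll": 0, "grip": 0}
    - {"xyz": [30, 0, 0], "roll": 0, "grip": 0}
    - {"xyz": [25, 0, 0], "roll": 0, "grip": 0}
    - {"xyz": [0, 0, 0], "roll": 0, "grip": 0}

```text
time_s: 13.22
position: [0.5934, 0.208, 0.3392]
tcp_rot: [[-0.982, -0.19, -0.005], [-0.19, 0.982, -0.001], [0.005, 0.0, -1.0]]
force: [-0.9, 0.5, -0.6]
opening: 0.206
grasp_force: 0.0
```

```bash
python3 -c "
from h import *
flapang()
s=bot.read_state();print(s['position'],s['opening'],s['force'])"
```

```text
scene 0.81 1026 theta 1.610077744166193 off -0.001918430502730131 0.17974697980704452
[0.5999378  0.20850466 0.33937274] 0.04501920575623107 [-0.0285563  -0.47986091 -0.72969439]
```

Call:
move_arm:
  increments:
    - {"xyz": [0, 0, 18], "roll": 0, "grip": 0}
    - {"xyz": [0, 0, 20], "roll": 0, "grip": 0}
    - {"xyz": [0, 0, 17], "roll": 0, "grip": 0}
    - {"xyz": [-15, 0, 0], "roll": 0, "grip": 0}
    - {"xyz": [-15, 0, 0], "roll": 0, "grip": 0}

```text
time_s: 13.83
position: [0.6286, 0.2141, 0.2818]
tcp_rot: [[-0.982, -0.189, -0.003], [-0.189, 0.982, -0.001], [0.004, 0.0, -1.0]]
force: [0.3, 0.3, 0.6]
opening: 0.002
grasp_force: 0.0
```

Call:
move_arm:
  increments:
    - {"xyz": [-11, 0, 0], "roll": 0, "grip": 0}
    - {"xyz": [-11, 0, 0], "roll": 0, "grip": 0}
    - {"xyz": [-11, 0, 0], "roll": 0, "grip": 0}
    - {"xyz": [-11, 0, 0], "roll": 0, "grip": 0}
    - {"xyz": [-10, 0, 0], "roll": 0, "grip": 0}

```text
time_s: 14.25
position: [0.6834, 0.2244, 0.2832]
tcp_rot: [[-0.982, -0.189, 0.001], [-0.189, 0.982, -0.0], [-0.001, -0.0, -1.0]]
force: [1.0, 0.4, -0.2]
opening: 0.005
grasp_force: 0.0
```

```bash
python3 -c "
from h import *
flapang()
s=bot.read_state();print(s['position'],s['opening'],s['force'])"
```

```text
scene 0.85 1191 theta 1.8438295420559054 off -0.0012876391939854264 0.1734195549082042
top 0.89 137 theta 1.9034685340492024 off -0.0022866222142135044 0.12378352498366019
[0.68175412 0.22426139 0.28307757] 0.007511579394630671 [0.41005781 0.23612726 0.48007866]
```

The flap has fallen back to its stop (about 1.85–1.9 rad). I retract to above the filter.

Call:
move_arm:
  increments:
    - {"xyz": [15, 0, 0], "roll": 0, "grip": 0}
    - {"xyz": [30, 0, 0], "roll": 0, "grip": 20}
    - {"xyz": [35, 0, 0], "roll": 0, "grip": 50}
    - {"xyz": [30, 0, 0], "roll": 0, "grip": 50}
    - {"xyz": [8, 0, 0], "roll": 0, "grip": 50}

```text
time_s: 14.87
position: [0.5597, 0.2015, 0.2838]
tcp_rot: [[-0.982, -0.19, -0.006], [-0.19, 0.982, -0.001], [0.006, 0.0, -1.0]]
force: [0.1, -1.2, -0.1]
opening: 0.222
grasp_force: 0.0
```

```bash
python3 -c "
from h import *
np.set_printoptions(precision=4,suppress=True)
flapang()
for n in ['top','scene']:
    s,p,d=cap(n); W=cloud(n,d)
    for l in ['filter','filter_tab']: print(n,l,[(q['conf'],c2w(n,q['at'])) for q in bot.spot_in(l,n)[:1]])
s,p,d=cap('wrist','w6.png'); W=wcloud(s,d)
for l in ['filter','filter_tab']: print(l,wspot(s,l))
e=np.array([.982,.189]);H=np.array([.6626,.2215]);q=W[...,:2]-H;a=q@e;b=q@np.array([-e[1],e[0]]);z=W[...,2]
m=(d>0)&(a<-.07)&(a>-.14)&(abs(b)<.08)&(z>.118)&(z<.138)
print('tab a',np.percentile(a[m],[2,50,98]),'b',np.percentile(b[m],[2,50,98]),'z',np.percentile(z[m],[2,50,98]),m.sum())
print(s['joint_positions'],s['position'],s['tcp_rot'])
cv2.imwrite('pics/w6.png',p[120:350,50:450,::-1])"
```

```text
scene 0.75 1542 theta 1.923275412213169 off -0.0014494207725478647 0.17070673627434135
top filter []
top filter_tab []
scene filter [(0.83, array([[0.5633, 0.1867, 0.1115]]))]
scene filter_tab [(0.58, array([[0.564 , 0.1877, 0.1128]]))]
filter [(0.85, array([0.5628, 0.2008, 0.1112]))]
filter_tab [(0.73, array([0.5618, 0.2081, 0.1077]))]
tab a [-0.1056 -0.1011 -0.0943] b [-0.0225  0.001   0.0245] z [0.119  0.1304 0.1322] 550
[  8.9983  24.8026  81.4088  -0.002   73.7865 -91.8878] [0.5663 0.2021 0.2836] [[-0.982  -0.1889  0.    ]
 [-0.1889  0.982  -0.    ]
 [-0.     -0.     -1.    ]]
```

View pics/w6.png

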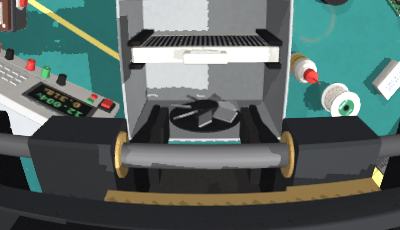

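The wrist view shows the filter with its tab at crop px (205,57) in the open chamber, measured at (0.564, 0.2035) with its top at z = 0.132. I turn the tool 90° to close across the tab's thickness.

Call:
move_arm:
  increments:
    - {"xyz": [0, 0, 0], "roll": 0.12, "grip": 50}
    - {"xyz": [0, 0, 0], "roll": 0.12, "grip": 50}
    - {"xyz": [0, 0, 0], "roll": 0.12, "grip": 50}
    - {"xyz": [0, 0, 0], "roll": 0.12, "grip": 50}
    - {"xyz": [0, 0, 0], "roll": 0.12, "grip": 50}

```text
time_s: 15.93
position: [0.5656, 0.202, 0.2839]
tcp_rot: [[-0.915, 0.404, -0.0], [0.404, 0.915, -0.0], [0.0, -0.0, -1.0]]
force: [-0.1, -0.3, -0.4]
opening: 0.495
grasp_force: 0.0
```

Call:
move_arm:
  increments:
    - {"xyz": [0, 0, 0], "roll": 0.12, "grip": 50}
    - {"xyz": [0, 0, 0], "roll": 0.12, "grip": 50}
    - {"xyz": [0, 0, 0], "roll": 0.12, "grip": 50}
    - {"xyz": [0, 0, 0], "roll": 0.12, "grip": 50}
    - {"xyz": [0, 0, 0], "roll": 0.12, "grip": 50}

```text
time_s: 16.35
position: [0.5656, 0.202, 0.2839]
tcp_rot: [[-0.527, 0.85, -0.0], [0.85, 0.527, -0.0], [0.0, -0.0, -1.0]]
force: [0.4, -0.4, -0.2]
opening: 0.503
grasp_force: 0.0
```

Call:
move_arm:
  increments:
    - {"xyz": [0, 0, 0], "roll": 0.12, "grip": 50}
    - {"xyz": [0, 0, 0], "roll": 0.12, "grip": 50}
    - {"xyz": [0, 0, 0], "roll": 0.12, "grip": 50}
    - {"xyz": [0, 0, 0], "roll": 0.011, "grip": 50}
    - {"xyz": [0, 0, 0], "roll": 0, "grip": 50}

```text
time_s: 16.77
position: [0.5655, 0.202, 0.2839]
tcp_rot: [[-0.191, 0.982, -0.0], [0.982, 0.191, -0.0], [-0.0, -0.0, -1.0]]
force: [0.2, -0.7, -0.6]
opening: 0.505
grasp_force: 0.0
```

Call:
move_arm:
  increments:
    - {"xyz": [2, -1.5, 25], "roll": 0, "grip": 50}
    - {"xyz": [0, 0, 30], "roll": 0, "grip": 50}
    - {"xyz": [0, 0, 30], "roll": 0, "grip": 50}
    - {"xyz": [0, 0, 25], "roll": 0, "grip": 50}
    - {"xyz": [0, 0, 0], "roll": 0, "grip": 50}

```text
time_s: 17.18
position: [0.5597, 0.203, 0.1688]
tcp_rot: [[-0.191, 0.981, -0.011], [0.982, 0.191, -0.002], [0.0, -0.011, -1.0]]
force: [-0.8, -0.1, 0.7]
opening: 0.496
grasp_force: 0.0
```

Call:
move_arm:
  increments:
    - {"xyz": [0, 0, 0], "roll": 0, "grip": 50}
    - {"xyz": [0, 0, 0], "roll": 0, "grip": 50}

```text
time_s: 17.35
position: [0.5649, 0.2039, 0.1753]
tcp_rot: [[-0.19, 0.982, 0.003], [0.982, 0.19, 0.0], [-0.0, 0.003, -1.0]]
force: [0.6, -0.4, 1.1]
opening: 0.505
grasp_force: 0.0
```

Call:
move_arm:
  increments:
    - {"xyz": [0, 0, 15], "roll": 0, "grip": 50}
    - {"xyz": [0, 0, 20], "roll": 0, "grip": 50}
    - {"xyz": [0, 0, 15], "roll": 0, "grip": 50}
    - {"xyz": [0, 0, 8], "roll": 0, "grip": 50}
    - {"xyz": [0, 0, 0], "roll": 0, "grip": 50}

```text
time_s: 17.77
position: [0.5638, 0.2037, 0.116]
tcp_rot: [[-0.189, 0.982, -0.0], [0.982, 0.189, -0.0], [-0.0, -0.0, -1.0]]
force: [-0.4, -0.4, -0.2]
opening: 0.501
grasp_force: 0.0
```

Call:
move_arm:
  increments:
    - {"xyz": [0, 0, 0], "roll": 0, "grip": 50}
    - {"xyz": [0, 0, 0], "roll": 0, "grip": 50}

```text
time_s: 17.93
position: [0.5649, 0.204, 0.1176]
tcp_rot: [[-0.189, 0.982, 0.003], [0.982, 0.189, 0.001], [-0.0, 0.003, -1.0]]
force: [-0.2, -0.2, 0.4]
opening: 0.501
grasp_force: 0.0
```

Call:
move_arm:
  increments:
    - {"xyz": [0, -1, 2], "roll": 0, "grip": 50}
    - {"xyz": [0, 0, 0], "roll": 0, "grip": 5}
    - {"xyz": [0, 0, 0], "roll": 0, "grip": 5}
    - {"xyz": [0, 0, 0], "roll": 0, "grip": 5}
    - {"xyz": [0, 0, 0], "roll": 0, "grip": 5}

```text
time_s: 18.35
position: [0.5628, 0.2036, 0.1142]
tcp_rot: [[-0.189, 0.982, 0.0], [0.982, 0.189, 0.0], [-0.0, 0.0, -1.0]]
force: [0.7, 1.1, 0.2]
opening: 0.286
grasp_force: 0.0
```

Call:
move_arm:
  increments:
    - {"xyz": [0, 0, 0], "roll": 0, "grip": 5}
    - {"xyz": [0, 0, 0], "roll": 0, "grip": 5}
    - {"xyz": [0, 0, 0], "roll": 0, "grip": 5}

```text
time_s: 18.6
position: [0.563, 0.2036, 0.1139]
tcp_rot: [[-0.189, 0.982, 0.001], [0.982, 0.189, 0.0], [-0.0, 0.001, -1.0]]
force: [0.7, -0.6, 0.2]
opening: 0.135
grasp_force: 29.9
```

Call:
move_arm:
  increments:
    - {"xyz": [0, 0, -4], "roll": 0, "grip": 5}
    - {"xyz": [0, 0, -8], "roll": 0, "grip": 5}
    - {"xyz": [0, 0, -10], "roll": 0, "grip": 5}
    - {"xyz": [0, 0, -12], "roll": 0, "grip": 5}
    - {"xyz": [0, 0, -12], "roll": 0, "grip": 5}

```text
time_s: 19.02
position: [0.5625, 0.2035, 0.1611]
tcp_rot: [[-0.189, 0.982, -0.0], [0.982, 0.189, -0.0], [0.0, -0.0, -1.0]]
force: [1.2, -0.8, -2.5]
opening: 0.138
grasp_force: 29.9
```

Call:
move_arm:
  increments:
    - {"xyz": [0, 0, -14], "roll": 0, "grip": 5}
    - {"xyz": [0, 0, -16], "roll": 0, "grip": 5}
    - {"xyz": [0, 0, -16], "roll": 0, "grip": 5}
    - {"xyz": [0, 0, -16], "roll": 0, "grip": 5}
    - {"xyz": [0, 0, -16], "roll": 0, "grip": 5}

```text
time_s: 19.43
position: [0.5615, 0.2034, 0.2396]
tcp_rot: [[-0.189, 0.982, -0.002], [0.982, 0.189, -0.0], [0.0, -0.002, -1.0]]
force: [-0.2, -0.9, -1.5]
opening: 0.137
grasp_force: 29.9
```

Call:
move_arm:
  increments:
    - {"xyz": [0, 0, -16], "roll": 0, "grip": 5}
    - {"xyz": [0, 0, -16], "roll": 0, "grip": 5}
    - {"xyz": [0, 0, -10], "roll": 0, "grip": 5}
    - {"xyz": [0, 0, 0], "roll": 0, "grip": 5}
    - {"xyz": [0, 0, 0], "roll": 0, "grip": 5}

```text
time_s: 19.85
position: [0.5622, 0.2035, 0.2805]
tcp_rot: [[-0.189, 0.982, 0.0], [0.982, 0.189, 0.0], [0.0, 0.0, -1.0]]
force: [0.2, -0.4, -2.5]
opening: 0.138
grasp_force: 29.9
```

Call:
move_arm:
  increments:
    - {"xyz": [0, -10, 0], "roll": 0, "grip": 5}
    - {"xyz": [0, -20, 0], "roll": 0, "grip": 5}
    - {"xyz": [0, -28, 0], "roll": 0, "grip": 5}
    - {"xyz": [0, -28, 0], "roll": 0, "grip": 5}
    - {"xyz": [0, -25, 0], "roll": 0, "grip": 5}

```text
time_s: 20.27
position: [0.4498, 0.1819, 0.2783]
tcp_rot: [[-0.189, 0.982, -0.005], [0.982, 0.189, -0.001], [0.0, -0.005, -1.0]]
force: [0.3, 0.2, -1.8]
opening: 0.135
grasp_force: 29.9
```

Call:
move_arm:
  increments:
    - {"xyz": [0, -22, 0], "roll": 0, "grip": 5}
    - {"xyz": [0, -15, 0], "roll": 0.03, "grip": 5}
    - {"xyz": [0, -7, 0], "roll": 0.06, "grip": 5}
    - {"xyz": [0, 0, 0], "roll": 0.06, "grip": 5}
    - {"xyz": [0, 0, 0], "roll": 0.04, "grip": 5}

```text
time_s: 20.68
position: [0.4077, 0.1741, 0.2789]
tcp_rot: [[0.003, 1.0, -0.004], [1.0, -0.003, -0.001], [-0.001, -0.004, -1.0]]
force: [-0.2, 0.7, -0.5]
opening: 0.136
grasp_force: 29.9
```

Call:
move_arm:
  increments:
    - {"xyz": [0, 0, 8], "roll": 0, "grip": 5}
    - {"xyz": [0, 0, 18], "roll": 0, "grip": 5}
    - {"xyz": [0, 0, 22], "roll": 0, "grip": 5}
    - {"xyz": [0, 0, 18], "roll": 0, "grip": 5}
    - {"xyz": [0, 0, 10], "roll": 0, "grip": 5}

```text
time_s: 21.1
position: [0.4076, 0.174, 0.2009]
tcp_rot: [[-0.001, 1.0, -0.006], [1.0, 0.001, -0.001], [-0.001, -0.006, -1.0]]
force: [-1.0, -0.2, -2.6]
opening: 0.137
grasp_force: 29.9
```

Call:
move_arm:
  increments:
    - {"xyz": [0, 0, 0], "roll": 0, "grip": 5}
    - {"xyz": [0, 0, 0], "roll": 0, "grip": 5}
    - {"xyz": [0, 0, 0], "roll": 0, "grip": 5}
    - {"xyz": [0, 0, 0], "roll": 0, "grip": 5}
    - {"xyz": [0, 0, 0], "roll": 0, "grip": 5}

```text
time_s: 21.52
position: [0.4109, 0.1745, 0.2046]
tcp_rot: [[-0.0, 1.0, 0.002], [1.0, 0.0, 0.0], [0.0, 0.002, -1.0]]
force: [-0.2, -0.2, -2.5]
opening: 0.134
grasp_force: 29.9
```

```bash
python3 -c "
from h import *
np.set_printoptions(precision=3,suppress=True)
flapang()
for n in ['scene','top']:
    s,p,d=cap(n,'e_'+n+'.png'); W=cloud(n,d)
    for t in bot.trace('filter',n)[:1]:
        m=t['mask']&(d>0); P=W[m]; print(n,t['conf'],np.percentile(P,[2,50,98],axis=0))
        print(cv2.minAreaRect(P[:,:2].astype(np.float32)))
    for l in ['tape_roll','flux_bottle','screwdriver','solder_spool']: print(l,[(q['conf'],c2w(n,q['at'])) for q in bot.spot_in(l,n)[:1]])
s=bot.read_state(); print(s['position'],s['tcp_rot'],s['grasp_force'],s['qvel'])
a=cv2.imread('pics/e_scene.png')[90:330,160:420]; b=cv2.imread('pics/e_top.png')[110:280,170:360]
cv2.imwrite('pics/e.png',np.hstack([cv2.resize(a,(400,370)),cv2.resize(b,(400,370))]))"
```

```text
scene 0.69 1545 theta 1.9236222887440602 off -0.0015189664114448709 0.17105847993401913
top 0.56 1828 theta 1.93536688816749 off -0.0035561416118926876 0.1751544052497393
scene 0.74 [[0.403 0.059 0.002]
 [0.406 0.205 0.162]
 [0.456 0.262 0.22 ]]
((0.4537397623062134, 0.0839667022228241), (0.0895460844039917, 0.371431440114975), 18.82880401611328)
tape_roll [(0.83, array([[0.441, 0.386, 0.014]]))]
flux_bottle [(0.57, array([[0.575, 0.361, 0.047]]))]
screwdriver [(0.67, array([[0.363, 0.275, 0.017]]))]
solder_spool [(0.89, array([[0.61 , 0.452, 0.045]]))]
top 0.43 [[0.404 0.239 0.116]
 [0.413 0.248 0.201]
 [0.421 0.257 0.209]]
((0.41265738010406494, 0.24820098280906677), (0.01680051162838936, 0.01759750209748745), 0.9044911861419678)
tape_roll [(0.61, array([[0.365, 0.277, 0.018]]))]
flux_bottle []
screwdriver [(0.66, array([[0.36 , 0.279, 0.021]]))]
solder_spool [(0.5, array([[0.616, 0.438, 0.044]]))]
[0.41  0.174 0.204] [[ 0.  1. -0.]
 [ 1. -0. -0.]
 [-0. -0. -1.]] 29.935148656368256 [ 0.044  0.087 -0.081 -0.024  0.018  0.006]
```

View pics/e.png

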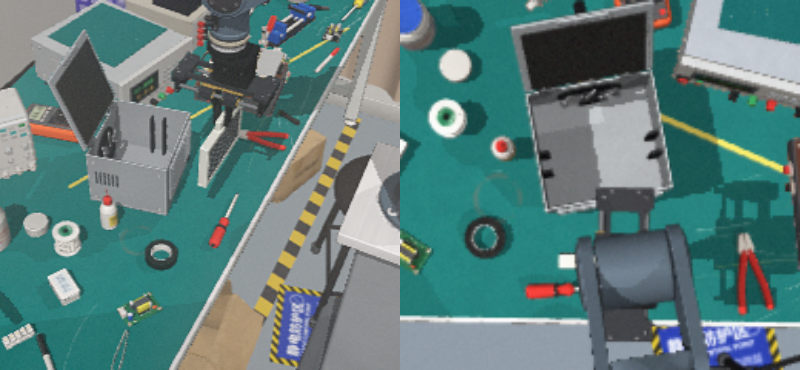

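The filter (left px 220,150) hangs upright and square in front of the extractor, its lower edge about 0.10 m up. The flap is on its stop, the tape lies flat, and the bystanders are where they were.

```bash
python3 -c "
from rig import bot
print(bot.hand_in())"
```

```text
the job is handed in; nothing more can be done
None
```

Job handed in, verdict not shown: by the last camera check the gripper holds the filter upright and square by its tab, about 10 cm above the mat in front of the extractor, with the flap open on its stop, the tape flat on the mat and the bystanders not visibly moved.

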